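Put the photometer's verification set back in its drawer inserts

ROBOT

A 6-joint arm with a two-finger parallel gripper is mounted at the origin on the work surface. World frame = base frame: x ahead of the robot, y to its left, z up, the work surface at z = 0. Lengths are in m, angles in rad, forces in N, time in s.
With the tool pointing down it reaches from about 0.35 to 0.975 m from the base axis. Payload 4.9 kg.
Tool frame: the origin (TCP) lies at the very end of the fingers, on their centre line; the grasp point (between the pads) lies 19 mm behind it; z points along the fingers, y is the line along which they close (so a half turn about z gives the same grasp; the last joint's range is limited). The gripper opens to 85 mm and grips with 20 to 120 N. Pads are 22 mm wide; open, the fingers measure 114 mm over their backs; the gripper's body (76 mm by 85 mm) begins 54 mm behind the grasp point. The pads swing forward as they close: fully open they stand 13 mm farther back than shut.
Start: joints at [1.175, 0.053, 1.613, -0, 1.476, -0.119], TCP at [0.171, 0.601, 0.231] pointing down, gripper open.
Joint ranges: [-3.01, 3.01], [-1.01, 2.22], [0.06, 2.58], [-1.02, 4.17], [0.09, 2.62], [-3.14, 3.14]. Speed limits (rad/s): [2.57, 2.57, 3.14, 3.14, 3.14, 3.14].

INTERFACE

Orientations are given as a rotation vector (axis times angle).
In Python, from station import get_obs, optics, ctrl gives the robot as it stands.
- The arm moves only by the shell command python3 -m pendant 'ROWS' [FORCE]. ROWS is JSON, a list of rows, each a list of 3 entries, a list of its own where there are three numbers: the shift along the tool's x, y, z in mm, then the turn, a rotation vector about the tool's x, y, z in rad, then the opening, from 0 (shut) to 1 (fully open). A call has 1 to 12 rows; each row shifts and turns the commanded pose from where the row before left it, along the tool's axes as they then stand; what a row does not reach is not made up. A row lasts 1/12 s, in which the tool goes at most 41.7 mm and 7.16 degrees, less where a joint would pass 70% of its speed; a pose out of reach is approached as far as the arm can. A call is refused whole if a number of a shift passes 41.7 or a number of a turn 0.125, either way. A call with a gripper value outside its range is refused whole. The fingers move at their own pace and stop on an object; FORCE is the grip in N (left out, the last holds). Time passes only in rows, so rows that do not move let the fingers close. It gives the time, the measured TCP pose, the force, the opening and the grip force at its end, in the units of the state.
- get_obs(): the state, without advancing time (a new reading comes with each control period).
- optics.get_image(name): name is "side" or "top"; returns the picture (400x640x3 uint8, red, green, blue); there is no depth.
- optics.camera_model(name): a dict with "fx", "fy", "cx", "cy" (pixels), "cam_to_world" (4x4, takes a point from camera to world coordinates). Camera axes: x right, y up, looking along -z (the intrinsics and any distortion apply to the point x, -y, -z); pixel columns grow to the right and rows downward; lengths in m; the calibration is good to about 2 mm. A picture is of the moment at which its call begins. camera_model takes no time and is no camera call.
- ctrl.finish_job(): hands the job in; it is judged then, once.
The state is a dict: "t": time; "q": joint angles; "dq": joint speeds; "effort": joint torques, N m; "tool_pos": TCP position; "tool_rot": TCP orientation; "contact_force": force on the tool from outside, world axes, zero at the start; "wrist_torque": the same for the moment, N m; "opening": finger opening in m; "grip_force": force on a finger pad.
Only numpy, scipy, OpenCV 4.12 (cv2) and the standard library are available. Lean on these libraries where they do the work, as an engineer would, in place of code of your own. Each camera call takes 0.05 s, during which the arm holds its last target. There are 200 camera calls.

TASK

The photometer check is done: take the two small stacks apart and lay each of the four pieces flat in the foam insert cut to its own shape - the long case, the square case, the small oblong cell box and the round tin - so that the inserts can go back in their drawer. There are optics inside, so set the pieces down, do not drop them, and leave the cuvette rack and the glass flask where they stand.

Things in the scene. Friction and masses are not known exactly. Their poses are not given: they have to be found in the camera images.
- long_case: Long hinged plastic case, mid grey, 130 x 48 x 28 mm, about 0.16 kg, standing on the bench as the base of one of the two stacks, another piece lying on it. Origin: centre of its underside; x along its 130 mm length, y across its 48 mm width, z up. Plain flat sides and top; either way round is the same.
- square_case: Square hinged plastic case, black, 60 x 60 x 28 mm, about 0.12 kg, standing on the bench as the base of the other stack, another piece lying on it. Origin: centre of its underside; x and y along its sides, z up.
- cell_box: Small oblong wooden cell box, 56 x 32 x 24 mm, about 0.06 kg, lying loose on top of one of the two cases (either one, possibly askew), so its underside starts 28 mm above the bench. Origin: centre of its underside; x along its 56 mm length, y across its 32 mm width, z up. Either way round is the same.
- round_tin: Round aluminium tin with knurled screw lid, diameter 50 mm, 24 mm high, about 0.09 kg, standing loose on top of the other case, underside 28 mm above the bench at the start. Origin: centre of its underside, z up; its yaw does not matter.
- long_insert: Foam insert fixed on the bench: blue slab 166 x 96 mm, grey rim, top 14 mm above the bench, a long cut-out 146 (along x) x 64 mm at its centre, 10 mm deep, its black floor 4 mm above the origin; a 36 mm blue thumb notch in the middle of both long sides, open to the edge. Origin: centre of the underside, on the bench below the cut-out's centre; x along the 166 mm length, z up.
- square_insert: Foam insert fixed on the bench: blue slab 166 x 96 mm, grey rim, top 14 mm above the bench, a square cut-out 76 x 76 mm at its centre, 10 mm deep, its black floor 4 mm above the origin; a 36 mm blue thumb notch in the middle of both y sides, open to the edge. Origin: centre of the underside, on the bench below the cut-out's centre; x along the 166 mm length, z up.
- oblong_insert: Foam insert fixed on the bench: blue slab 166 x 96 mm, grey rim, top 14 mm above the bench, an oblong cut-out 72 (along x) x 48 mm at its centre, 10 mm deep, its black floor 4 mm above the origin; a 36 mm blue thumb notch in the middle of both long sides, open to the edge. Origin: centre of the underside, on the bench below the cut-out's centre; x along the 166 mm length, z up.
- round_insert: Foam insert fixed on the bench: blue slab 166 x 96 mm, grey rim, top 14 mm above the bench, a round cut-out 66 mm across at its centre, 10 mm deep, its black floor 4 mm above the origin. Origin: centre of the underside, on the bench below the cut-out's centre; x along the 166 mm length, z up.
- cuvette_rack: White rack 120 x 60 x 26 mm with clear cuvettes standing in it (51 mm high in all), loose on the bench among the other things; not part of the job. Origin: centre of its underside; x along its 120 mm length, z up.
- flask: Stoppered glass volumetric flask, diameter 62 mm, 172 mm high, slender neck, loose on the bench at the left; not part of the job. Origin: centre of its underside, z up.
Mind the look-alikes: they are no part of the job. There is more than one size of the cell_box; the job needs the larger. Of the things that look like the round_tin, the smaller one is meant.

How it is judged:
By the outcome, as a careful person would: the job done as asked, in the order asked, and still so for the second after the job is handed in, with the robot touching nothing.
It also fails if it takes over 128 s, if anything falls off the work surface, if the arm or the gripper's body presses on something with over 40 N, if the wrist force passes 120 N, or if a joint passes its speed limit or range.

## Working session

There is one attempt and no reset: what is moved stays moved. The work goes in short steps, Python scripts to look and compute and a shell command to move; the robot and the scene stay as the last step left them, time stands still between calls to the robot, and variables do not carry over. Pictures are saved under pics/ and viewed, at most 14 in all, crops included, and the job is handed in when it is done.

```bash
mkdir -p pics; python3 - <<'E'
from station import get_obs, optics, ctrl
import cv2
for n in("top","side"):
    im=optics.get_image(n); cv2.imwrite(f"pics/{n}0.png",im[:,:,::-1])
    m=optics.camera_model(n); print(n,m)
print(get_obs())
E
```

```text
top {'fx': 494.1390272139097, 'fy': 494.1390272139097, 'cx': 317.4670914888474, 'cy': 202.01930230327918, 'cam_to_world': array([[-0.01933886,  0.99600028, -0.08723218,  0.43035821],
       [-0.99956459, -0.02120505, -0.02051765,  0.04851728],
       [-0.02228535,  0.08679741,  0.99597669,  1.18800081],
       [ 0.        ,  0.        ,  0.        ,  1.        ]])}
side {'fx': 505.5767930756054, 'fy': 505.5767930756054, 'cx': 325.5323370751773, 'cy': 199.4671316822381, 'cam_to_world': array([[ 0.70778135,  0.50625347, -0.49269969, -0.09925589],
       [-0.70629099,  0.52103326, -0.47924668, -0.54641314],
       [ 0.01409263,  0.68719122,  0.72633989,  0.99210674],
       [ 0.        ,  0.        ,  0.        ,  1.        ]])}
{'t': 0.1, 'q': array([ 1.17500206e+00,  5.32720741e-02,  1.61415911e+00, -7.24562851e-06,
        1.47601488e+00, -1.18990220e-01]), 'dq': array([-0.00010595, -0.00099718, -0.00245675, -0.0021029 ,  0.00102723,
       -0.00032208]), 'effort': array([ 2.02594815e-04, -3.94893980e+01, -3.71365106e+01, -4.33298214e-05,
        3.87726977e-03, -1.36389843e-06]), 'tool_pos': array([0.17057659, 0.60068137, 0.23019615]), 'tool_rot': array([-4.33350620e-01, -3.11109037e+00,  2.81789103e-03]), 'contact_force': array([-0.47100102,  0.59612309, -0.67564766]), 'wrist_torque': array([-2.82224368e-05, -1.11125489e-02,  4.65632853e-02]), 'grip_force': 0.0, 'opening': 0.08542652735661423}
```

View pics/top0.png

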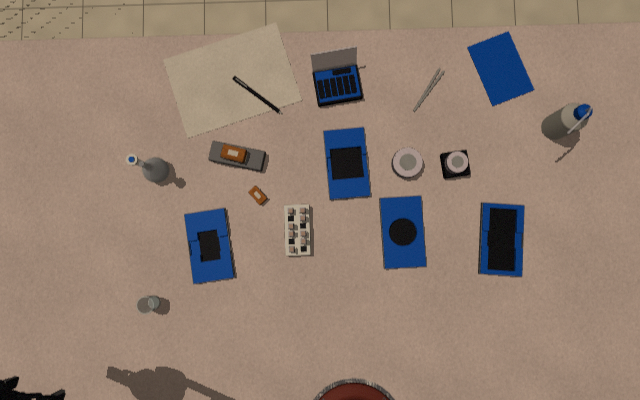

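View pics/side0.png

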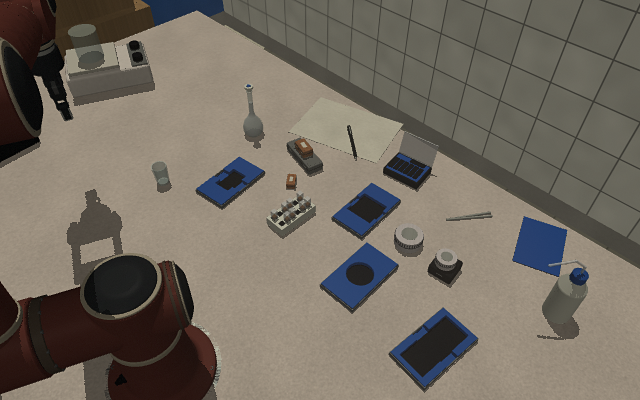

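```bash
cat > h.py <<'E'
import numpy as np, cv2
from station import get_obs, optics, ctrl
def ray(n,uv,z):
    m=optics.camera_model(n); T=m["cam_to_world"]; uv=np.atleast_2d(np.asarray(uv,float))
    d=np.c_[(uv[:,0]-m["cx"])/m["fx"],-(uv[:,1]-m["cy"])/m["fy"],-np.ones(len(uv))]@T[:3,:3].T
    o=T[:3,3]; return o+d*((z-o[2])/d[:,2])[:,None]
def rects(n,mask,z,amin=15):
    cs,_=cv2.findContours(mask.astype(np.uint8),cv2.RETR_EXTERNAL,cv2.CHAIN_APPROX_NONE)
    out=[]
    for c in cs:
        if cv2.contourArea(c)<amin: continue
        p=ray(n,c[:,0],z)[:,:2]; r=cv2.minAreaRect((p*1000).astype(np.float32))
        (w,h),a=r[1],r[2]
        if w<h: w,h,a=h,w,a+90
        out.append((c[:,0].mean(0).round(),np.round(r[0],1),round(w,1),round(h,1),round((a+90)%180-90,1)))
    return out
E
python3 - <<'E'
from h import *
t=cv2.imread("pics/top0.png"); s=cv2.imread("pics/side0.png")
b,g,r=[t[:,:,i].astype(int) for i in range(3)]
blue=((b>1.6*r)&(b>60)).astype(np.uint8)
print("blue");[print(x) for x in rects("top",blue,.014,200)]
sat=(r>1.6*b)&(r>90)
print("wood");[print(x) for x in rects("top",(r-b>70),.052)]
v=t.max(2)
print("black");[print(x) for x in rects("top",v<45,.028,80)]
A=lambda im,x,y:cv2.resize(im[y:y+35,x:x+70],None,fx=5.7,fy=8*.7125,interpolation=cv2.INTER_CUBIC)
B=lambda im,x,y:cv2.resize(im[y:y+45,x:x+70],(399,256),interpolation=cv2.INTER_CUBIC)
cv2.imwrite("pics/c.png",np.vstack([np.hstack([B(t,203,132),B(t,420,141)]),np.hstack([B(s,270,132),B(s,410,242)])]))
E
```

```text
blue
(array([209., 246.]), array([435.3, 334.1]), 165.7, 96.7, 7.7)
(array([502., 239.]), array([ 437., -359.]), 165.9, 96.9, -5.0)
(array([403., 232.]), array([ 458.7, -127.2]), 165.9, 96.7, 2.1)
(array([346., 163.]), array([626.6,   1.3]), 166.0, 96.7, 4.2)
(array([333.,  85.]), array([821.5,  19.3]), 101.4, 77.0, -81.4)
(array([500.,  68.]), array([ 849.6, -376.2]), 157.6, 108.8, 20.0)
wood
(array([257., 194.]), array([550.4, 211.7]), 38.1, 21.3, 44.1)
(array([233., 153.]), array([649.9, 268.1]), 53.6, 28.6, 74.6)
black
(array([ 28., 393.]), array([114.7, 740.7]), 151.4, 49.5, 89.3)
(array([209., 245.]), array([435.7, 329.7]), 68.1, 46.9, 8.6)
(array([402., 232.]), array([ 458.7, -123.7]), 60.7, 58.3, 88.8)
(array([501., 239.]), array([ 437.3, -351.7]), 141.4, 62.6, -5.1)
(array([452., 168.]), array([ 615. , -252.8]), 63.4, 59.1, -83.1)
(array([347., 163.]), array([624.5,   2.5]), 73.9, 71.8, -85.8)
(array([255.,  94.]), array([796.1, 216.3]), 137.0, 8.1, 51.7)
(array([338.,  91.]), array([812.5,  19.1]), 108.8, 85.7, -81.4)
```

View pics/c.png

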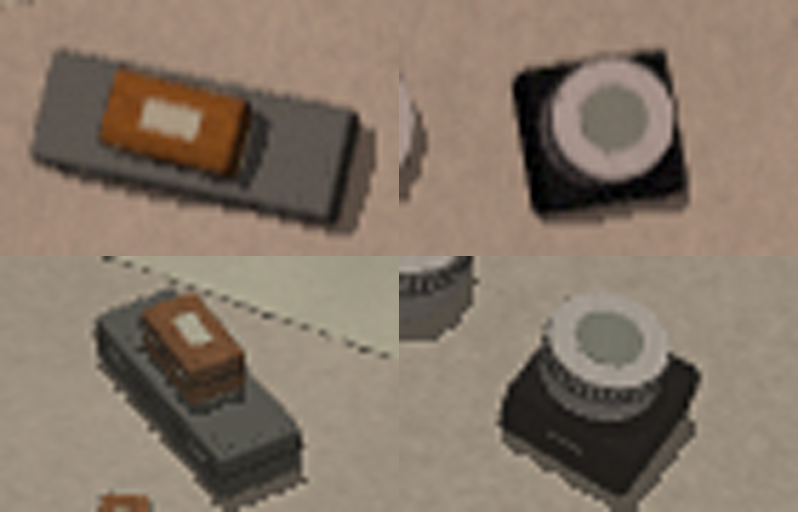

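Top view: the cell box (233,153) lies on the long case, the right-size tin (457,162) is on the black square case, and the look-alikes are at (258,195) and (408,162). The inserts' outlines match 166 x 96 mm.

```bash
cat > go.py <<'E'
import sys
from h import *
from scipy.spatial.transform import Rotation as R
o=get_obs(); T=R.from_rotvec(o["tool_rot"]).as_matrix(); p=o["tool_pos"]*1000
psi=np.degrees(np.arctan2(T[1,1],T[0,1]))
print("t%.1f"%o["t"],"p",p.round(1),"psi %.1f"%psi,"zdown",T[:,2].round(3),"F",o["contact_force"].round(1),"open %.1f grip %.0f"%(o["opening"]*1000,o["grip_force"]),"q",o["q"].round(2))
if len(sys.argv)>4:
    x,y,z,a=map(float,sys.argv[1:5]); d=T.T@(np.array([x,y,z])-p)
    t=(psi-a+180)%360-180
    c=R.from_euler('z',t,degrees=True).as_matrix()
    print("shift now",d.round(1),"| turn z %.3f"%np.radians(t),"| shift after turn",(c.T@d).round(1))
E
python3 - <<'E'
from h import *
t=cv2.imread("pics/top0.png"); s=cv2.imread("pics/side0.png")
b,g,r=[s[:,:,i].astype(int) for i in range(3)]
print("wood side");[print(x) for x in rects("side",(r-b>45),.052)]
for n,im in(("top",t),("side",s)):
    w=(im.min(2)>105).astype(np.uint8); 
    print(n,[x for x in rects(n,w,.052,40) if abs(x[2]-50)<25])
print("flask top px",ray("top",[[155,172]],.02),"rack",ray("top",[[298,230]],.026))
E
python3 go.py 649.9 268.1 150 -15.4
```

```text
wood side
(array([291., 179.]), array([525.2, 191.7]), 39.3, 22.1, 41.4)
(array([303., 145.]), array([643.9, 269.7]), 54.6, 29.4, 74.8)
(array([140.,   5.]), array([ 757.6, 1355.9]), 84.8, 58.1, 84.7)
top [(array([195., 396.]), array([104.3, 351.7]), 60.9, 24.0, 89.3), (array([10.,  3.]), array([1029.3,  807.7]), 52.7, 17.7, 88.3)]
side [(array([ 97., 250.]), array([ 43.5, 330. ]), 74.9, 57.8, -22.2)]
flask top px [[0.61338774 0.46170356 0.02      ]] rack [[0.46707157 0.11951133 0.026     ]]
t0.1 p [170.6 600.7 230.2] psi 74.1 zdown [-0.001 -0.002 -1.   ] F [-0.5  0.6 -0.7] open 85.4 grip 0 q [ 1.18  0.05  1.61 -0.    1.48 -0.12]
shift now [-552.  -188.8   80.4] | turn z 1.563 | shift after turn [-193.2  550.5   80.4]
```

```bash

python3 -m pendant '[[[-34.5,-12,0],[0,0,0],1],[[-34.5,-12,0],[0,0,0],1],[[-34.5,-12,0],[0,0,0],1],[[-34.5,-12,0],[0,0,0],1],[[-34.5,-12,0],[0,0,0],1],[[-34.5,-12,0],[0,0,0],1],[[-34.5,-12,0],[0,0,0],1],[[-34.5,-12,0],[0,0,0],1],[[-34.5,-12,0],[0,0,0],1],[[-34.5,-12,0],[0,0,0],1],[[-34.5,-12,0],[0,0,0],1],[[-34.5,-12,0],[0,0,0],1]]' 40
python3 -m pendant '[[[-34.5,-12,0],[0,0,0],1],[[-34.5,-12,0],[0,0,0],1],[[-34.5,-12,0],[0,0,0],1],[[-25,-8,0],[0,0,0],1],[[0,0,0],[0,0,0.12],1],[[0,0,0],[0,0,0.12],1],[[0,0,0],[0,0,0.12],1],[[0,0,0],[0,0,0.12],1],[[0,0,0],[0,0,0.12],1],[[0,0,0],[0,0,0.12],1],[[0,0,0],[0,0,0.12],1]]'
python3 -m pendant '[[[0,0,20],[0,0,0.12],1],[[0,0,20],[0,0,0.12],1],[[0,0,20],[0,0,0.12],1],[[0,0,20],[0,0,0.12],1],[[0,0,0],[0,0,0.12],1],[[0,0,0],[0,0,0.12],1],[[0,0,0],[0,0,0],1],[[0,0,0],[0,0,0],1]]'
python3 go.py 647 269 150 -15.2
```

```text
t: 1.1
tool_pos: [0.5307, 0.3481, 0.2307]
tool_rot: [-0.433, -3.111, 0.001]
contact_force: [0.3, 1.2, -0.5]
opening: 0.0852
grip_force: 0.0
t: 2.02
tool_pos: [0.6409, 0.2719, 0.2304]
tool_rot: [-1.672, -2.659, 0.002]
contact_force: [0.3, -0.6, 0.1]
opening: 0.0855
grip_force: 0.0
t: 2.68
tool_pos: [0.641, 0.2721, 0.1508]
tool_rot: [-2.493, -1.911, 0.001]
contact_force: [0.1, -0.3, 0.0]
opening: 0.085
grip_force: 0.0
t2.7 p [641.  272.1 150.8] psi -15.1 zdown [-0.001 -0.    -1.   ] F [ 0.1 -0.3  0. ] open 85.0 grip 0 q [ 0.29  0.27  1.5  -0.    1.37  0.56]
shift now [-1.4  6.6  0.8] | turn z 0.002 | shift after turn [-1.4  6.6  0.8]
```

```bash

python3 -m pendant '[[[-0.7,3.3,10],[0,0,0],1],[[-0.7,3.3,20],[0,0,0],1],[[0,0,25],[0,0,0],1],[[0,0,25],[0,0,0],1],[[0,0,20],[0,0,0],1],[[0,0,12],[0,0,0],1],[[0,0,0],[0,0,0],1],[[0,0,0],[0,0,0],1]]'
python3 -m pendant '[[[0,0,0],[0,0,0],0.6],[[0,0,0],[0,0,0],0.5],[[0,0,0],[0,0,0],0.4],[[0,0,0],[0,0,0],0.3],[[0,0,0],[0,0,0],0.2],[[0,0,0],[0,0,0],0.1],[[0,0,0],[0,0,0],0.1],[[0,0,0],[0,0,0],0.1],[[0,0,0],[0,0,0],0.1]]' 30
python3 - <<'E'
from h import *
for n in("top","side"): cv2.imwrite(f"pics/{n}1.png",optics.get_image(n)[:,:,::-1])
s=cv2.imread("pics/side1.png")[80:230,220:420]
cv2.imwrite("pics/c1.png",cv2.resize(s,None,fx=3,fy=3))
E
python3 go.py 435.3 334.1 150 -82.3
```

```text
t: 3.35
tool_pos: [0.6471, 0.2689, 0.0387]
tool_rot: [-2.495, -1.908, 0.002]
contact_force: [-0.2, -1.0, -0.0]
opening: 0.0856
grip_force: 0.0
t: 4.1
tool_pos: [0.6481, 0.2693, 0.0407]
tool_rot: [2.496, 1.907, 0.003]
contact_force: [-1.0, 0.5, 6.6]
opening: 0.0308
grip_force: 30.9
t4.2 p [648.1 269.3  40.6] psi -15.2 zdown [ 0.002  0.001 -1.   ] F [-0.5  0.   6.9] open 31.0 grip 31 q [ 0.29  0.4   1.55 -0.    1.2   0.55]
shift now [   6.7 -222.2 -109.7] | turn z 1.170 | shift after turn [-202.   -92.8 -109.7]
```

View pics/c1.png

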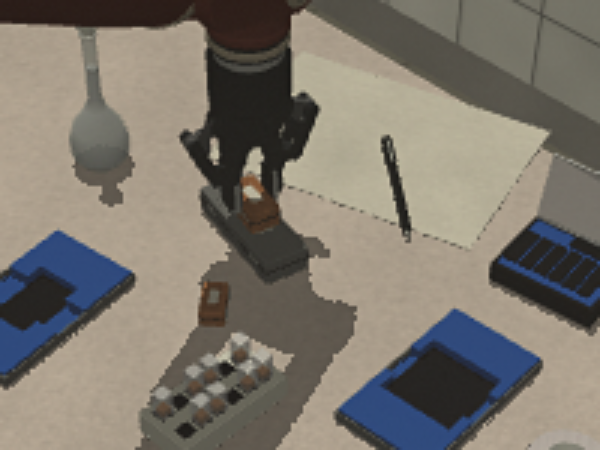

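The box is held (31 mm opening, 31 N). Lift, turn, and carry to the oblong insert.

```bash

python3 -m pendant '[[[0,0,-8],[0,0,0],0.1],[[0,0,-18],[0,0,0],0.1],[[0,0,-28],[0,0,0],0.1],[[0,0,-28],[0,0,0],0.1],[[0,0,-18],[0,0,0],0.1],[[0,0,-10],[0,0,0.08],0.1],[[0,0,0],[0,0,0.1],0.1],[[0,0,0],[0,0,0.1],0.1],[[0,0,0],[0,0,0.1],0.1],[[0,0,0],[0,0,0.1],0.1],[[0,0,0],[0,0,0.1],0.1],[[0,0,0],[0,0,0.1],0.1]]' 40
python3 -m pendant '[[[-15,-7,0],[0,0,0.1],0.1],[[-20,-9,0],[0,0,0.1],0.1],[[-25,-11.5,0],[0,0,0.1],0.1],[[-25,-11.5,0],[0,0,0.1],0.1],[[-25,-11.5,0],[0,0,0.09],0.1],[[-25,-11.5,0],[0,0,0],0.1],[[-25,-11.5,0],[0,0,0],0.1],[[-20,-9,0],[0,0,0],0.1],[[-10,-5,0],[0,0,0],0.1],[[0,0,0],[0,0,0],0.1],[[0,0,0],[0,0,0],0.1]]'
python3 go.py 434 334 17.5 -82.3
python3 - <<'E'
from h import *
t=optics.get_image("top")[:,:,::-1]; cv2.imwrite("pics/top2.png",t)
s=optics.get_image("side")[:,:,::-1]
f=lambda a:cv2.resize(a,(400,400))
cv2.imwrite("pics/c2.png",np.hstack([f(t[120:240,170:290]),f(s[80:230,170:320])]))
E
```

```text
t: 5.2
tool_pos: [0.6465, 0.2688, 0.1484]
tool_rot: [-2.992, -0.958, 0.003]
contact_force: [-0.4, 1.3, -0.8]
opening: 0.0312
grip_force: 40.0
t: 6.12
tool_pos: [0.4432, 0.2983, 0.1493]
tool_rot: [3.134, 0.213, 0.001]
contact_force: [0.9, -0.1, -1.1]
opening: 0.0311
grip_force: 40.0
t6.1 p [443.2 298.3 149.3] psi -82.2 zdown [ 0.001 -0.    -1.   ] F [ 0.9 -0.1 -1.1] open 31.1 grip 40 q [ 0.45 -0.1   1.9  -0.    1.34  1.89]
shift now [ -4.4 -36.6 131.8] | turn z 0.001 | shift after turn [ -4.4 -36.6 131.8]
```

View pics/c2.png

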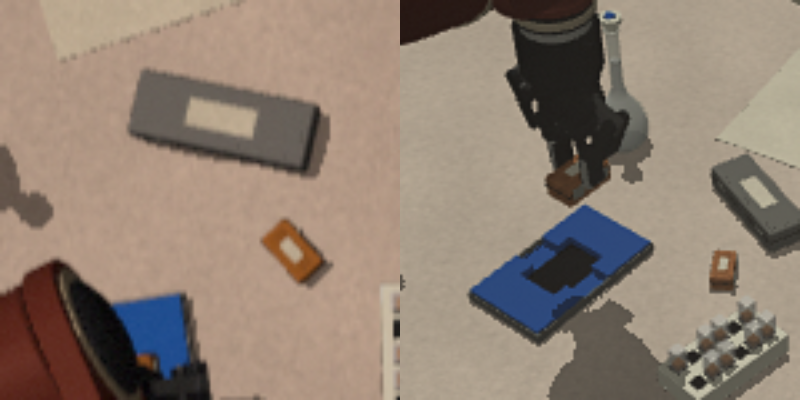

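```bash

python3 -m pendant '[[[-2,-12,0],[0,0,0],0.1],[[-2,-15,8],[0,0,0],0.1],[[-0.4,-9.6,15],[0,0,0],0.1],[[0,0,25],[0,0,0],0.1],[[0,0,25],[0,0,0],0.1],[[0,0,20],[0,0,0],0.1],[[0,0,15],[0,0,0],0.1],[[0,0,10],[0,0,0],0.1],[[0,0,7],[0,0,0],0.1],[[0,0,3],[0,0,0],0.1],[[0,0,0],[0,0,0],0.1],[[0,0,0],[0,0,0],0.1]]'
python3 - <<'E'
from h import *
t=optics.get_image("top")[:,:,::-1]; cv2.imwrite("pics/top3.png",t)
s=optics.get_image("side")[:,:,::-1]
f=lambda a:cv2.resize(a,(400,400))
cv2.imwrite("pics/c3.png",np.hstack([f(t[180:300,150:270]),f(s[130:230,180:280])]))
E
python3 go.py 434 334 16.5 -82.3
```

```text
t: 7.22
tool_pos: [0.4346, 0.3345, 0.0222]
tool_rot: [-3.134, -0.211, -0.002]
contact_force: [0.3, 0.8, 0.1]
opening: 0.0306
grip_force: 40.0
t7.3 p [434.8 334.5  22.6] psi -82.3 zdown [ 0.002  0.001 -1.   ] F [-0.3 -0.9 -0.6] open 30.6 grip 40 q [0.52 0.1  1.94 0.   1.1  1.96]
shift now [-0.9  0.4  6.1] | turn z 0.000 | shift after turn [-0.9  0.4  6.1]
```

View pics/c3.png

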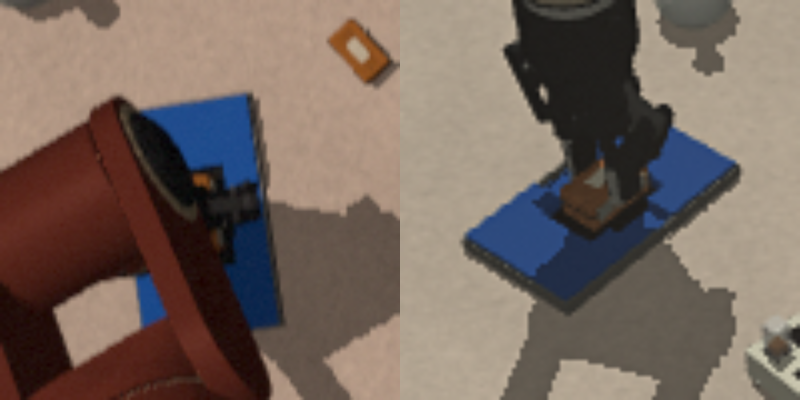

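```bash

python3 -m pendant '[[[-0.9,0,2],[0,0,0],0.1],[[0,0,1],[0,0,0],0.1],[[0,0,1],[0,0,0],0.1],[[0,0,0],[0,0,0],0.1],[[0,0,0],[0,0,0],0.1]]'
python3 -m pendant '[[[0,0,1],[0,0,0],0.1],[[0,0,0],[0,0,0],0.1],[[0,0,0],[0,0,0],0.1]]'
python3 -m pendant '[[[0,0,1],[0,0,0],0.1],[[0,0,0],[0,0,0],0.1],[[0,0,0],[0,0,0],0.1]]'
```

```text
t: 7.73
tool_pos: [0.4329, 0.3339, 0.0173]
tool_rot: [3.134, 0.212, -0.0]
contact_force: [-0.4, -0.0, -0.4]
opening: 0.0311
grip_force: 40.0
t: 7.98
tool_pos: [0.4332, 0.334, 0.0167]
tool_rot: [-3.134, -0.212, -0.001]
contact_force: [-1.1, -0.2, 1.8]
opening: 0.0309
grip_force: 40.3
t: 8.23
tool_pos: [0.4333, 0.3341, 0.0167]
tool_rot: [3.134, 0.212, 0.0]
contact_force: [-4.0, -1.8, 8.3]
opening: 0.0308
grip_force: 41.0
```

```bash

python3 -m pendant '[[[0,0,-1],[0,0,0],0.1],[[0,0,0],[0,0,0],0.45],[[0,0,0],[0,0,0],0.5],[[0,0,0],[0,0,0],0.6],[[0,0,0],[0,0,0],0.7],[[0,0,-10],[0,0,0],0.7],[[0,0,-25],[0,0,0],0.7],[[0,0,-40],[0,0,0],0.7],[[0,0,-30],[0,0,0],0.8],[[0,0,-20],[0,0,0],1],[[0,0,0],[0,0,0],1]]'
python3 - <<'E'
from h import *
t=optics.get_image("top")[:,:,::-1]; cv2.imwrite("pics/top4.png",t)
s=optics.get_image("side")[:,:,::-1];cv2.imwrite("pics/side4.png",s)
f=lambda a:cv2.resize(a,(400,400))
cv2.imwrite("pics/c4.png",np.hstack([f(t[130:190,200:280]),f(s[130:230,180:280])]))
t=cv2.imread("pics/top2.png").astype(int)
# long case: grey, low saturation region vs pinkish bench
b,g,r=[t[:,:,i] for i in range(3)]
roi=np.zeros(b.shape,bool); roi[135:180,205:270]=1
print(t[150,215],t[150,190],t[168,262],t[155,236])
m=roi&(r-b<18)&(t.max(2)<130)&(t.max(2)>45)
print("case",rects("top",m,.028)); lab=roi&(t.min(2)>115)&(r-b>15); 
E
python3 go.py 650 255 150 -11
```

```text
t: 9.15
tool_pos: [0.4362, 0.3358, 0.1486]
tool_rot: [-3.129, -0.211, -0.016]
contact_force: [0.9, -0.1, 0.3]
opening: 0.0852
grip_force: 0.0
[ 86  93 101] [129 145 172] [35 37 42] [139 165 184]
case [(array([237., 156.]), array([646.3, 263.4]), 129.4, 49.0, 76.9)]
t9.2 p [433.5 334.2 142.8] psi -82.3 zdown [ 0.002  0.001 -1.   ] F [-0.2 -0.4 -0.5] open 85.6 grip 0 q [ 0.52 -0.06  1.88 -0.    1.32  1.96]
shift now [203.9 107.6  -6.8] | turn z -1.244 | shift after turn [-36.5 227.6  -6.8]
```

View pics/c4.png

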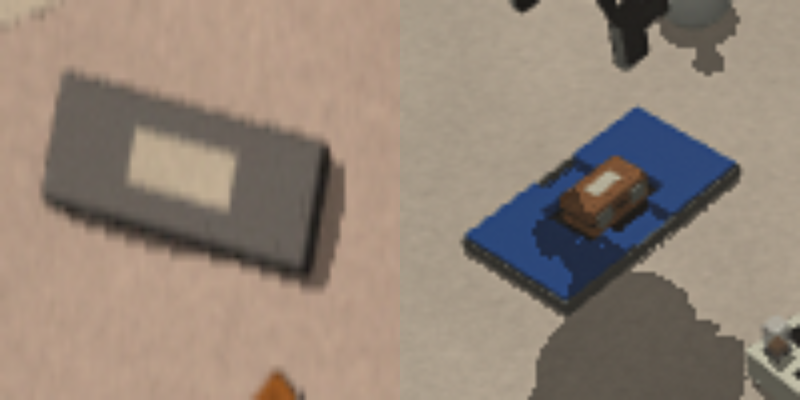

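The box lies flat in its insert. Long case label centre is near px (236.5,155).

```bash
python3 - <<'E'
from h import *
print(ray("top",[[236.6,155.],[214,140.8],[265,151.7],[209,159]],.028).round(4)*1000)
E
python3 -m pendant '[[[0,0,0],[0,0,-0.1],1],[[0,0,0],[0,0,-0.12],1],[[0,0,0],[0,0,-0.12],1],[[0,0,0],[0,0,-0.12],1],[[0,0,0],[0,0,-0.12],1],[[0,0,0],[0,0,-0.12],1],[[0,0,0],[0,0,-0.12],1],[[0,0,0],[0,0,-0.12],1],[[0,0,0],[0,0,-0.12],1],[[0,0,0],[0,0,-0.12],1],[[0,0,0],[0,0,-0.06],1]]'
python3 -m pendant '[[[-4,20,0],[0,0,0],1],[[-4,30,0],[0,0,0],1],[[-5,30,0],[0,0,0],1],[[-5,30,0],[0,0,0],1],[[-5,30,0],[0,0,0],1],[[-5,30,0],[0,0,0],1],[[-5,30,0],[0,0,0],1],[[-3,20,0],[0,0,0],1],[[0,0,0],[0,0,0],1],[[0,0,0],[0,0,0],1]]'
python3 go.py 647 262 14 -12.4
```

```text
[[648.6 263.2  28. ]
 [684.3 317.3  28. ]
 [655.  195.2  28. ]
 [640.5 329.3  28. ]]
t: 10.17
tool_pos: [0.4316, 0.3331, 0.1388]
tool_rot: [-2.423, -1.999, 0.007]
contact_force: [-0.1, 1.0, -0.7]
opening: 0.0855
grip_force: 0.0
t: 11.0
tool_pos: [0.6411, 0.2548, 0.1386]
tool_rot: [-2.428, -1.99, 0.006]
contact_force: [-0.1, 0.3, -1.1]
opening: 0.0855
grip_force: 0.0
t11.0 p [641.1 254.8 138.6] psi -11.3 zdown [-0.004 -0.001 -1.   ] F [-0.1  0.3 -1.1] open 85.5 grip 0 q [0.27 0.27 1.53 0.   1.35 0.47]
shift now [  8.4   4.9 124.5] | turn z 0.019 | shift after turn [  8.5   4.7 124.5]
```

```bash

python3 -m pendant '[[[3,2,5],[0,0,0.035],1],[[4,2,15],[0,0,0],1],[[2.3,0.7,25],[0,0,0],1],[[0,0,25],[0,0,0],1],[[0,0,20],[0,0,0],1],[[0,0,15],[0,0,0],1],[[0,0,12],[0,0,0],1],[[0,0,9],[0,0,0],1],[[0,0,4],[0,0,0],1],[[0,0,0],[0,0,0],1],[[0,0,0],[0,0,0],1]]'
python3 -m pendant '[[[0,0,0],[0,0,0],0.8],[[0,0,0],[0,0,0],0.7],[[0,0,0],[0,0,0],0.6],[[0,0,0],[0,0,0],0.5],[[0,0,0],[0,0,0],0.4],[[0,0,0],[0,0,0],0.3],[[0,0,0],[0,0,0],0.3],[[0,0,0],[0,0,0],0.3]]' 50
python3 go.py 437 -359 150 -95
```

```text
t: 11.92
tool_pos: [0.649, 0.264, 0.0122]
tool_rot: [2.462, 1.95, 0.002]
contact_force: [0.4, 0.2, 0.0]
opening: 0.0856
grip_force: 0.0
t: 12.58
tool_pos: [0.6492, 0.264, 0.0126]
tool_rot: [2.462, 1.95, 0.003]
contact_force: [-0.8, -0.4, 6.2]
opening: 0.0465
grip_force: 54.3
t12.6 p [649.2 264.   12.6] psi -13.2 zdown [ 0.002  0.001 -1.   ] F [-0.8 -0.4  6.2] open 46.5 grip 54 q [0.28 0.43 1.56 0.   1.15 0.51]
shift now [-654.9  -63.7 -138.1] | turn z 1.427 | shift after turn [-156.8  639.1 -138.1]
```

```bash

python3 -m pendant '[[[0,0,-6],[0,0,0],0.3],[[0,0,-12],[0,0,0],0.3],[[0,0,-18],[0,0,0],0.3],[[0,0,-22],[0,0,0],0.3],[[0,0,-22],[0,0,0],0.3],[[0,0,-18],[0,0,0],0.3],[[0,0,-12],[0,0,0.04],0.3],[[0,0,-6],[0,0,0.08],0.3],[[0,0,0],[0,0,0.1],0.3],[[0,0,0],[0,0,0.1],0.3],[[0,0,0],[0,0,0.1],0.3],[[0,0,0],[0,0,0.1],0.3]]'
python3 -m pendant '[[[0,0,0],[0,0,0.1],0.3],[[0,0,0],[0,0,0.1],0.3],[[0,0,0],[0,0,0.1],0.3],[[0,0,0],[0,0,0.1],0.3],[[0,0,0],[0,0,0.1],0.3],[[0,0,0],[0,0,0.1],0.3],[[0,0,0],[0,0,0.1],0.3],[[0,0,0],[0,0,0.1],0.3],[[0,0,0],[0,0,0.1],0.3],[[0,0,0],[0,0,0.007],0.3],[[-2,10,0],[0,0,0],0.3],[[-5,20,0],[0,0,0],0.3]]'
python3 -m pendant '[[[-7,29,0],[0,0,0],0.3],[[-7,29,0],[0,0,0],0.3],[[-7,29,0],[0,0,0],0.3],[[-7,29,0],[0,0,0],0.3],[[-7,29,0],[0,0,0],0.3],[[-7,29,0],[0,0,0],0.3],[[-7,29,0],[0,0,0],0.3],[[-7,29,0],[0,0,0],0.3],[[-7,29,0],[0,0,0],0.3],[[-7,29,0],[0,0,0],0.3],[[-7,29,0],[0,0,0],0.3],[[-7,29,0],[0,0,0],0.3]]'
python3 go.py 437 -359 100 -95
```

```text
t: 13.58
tool_pos: [0.6478, 0.2636, 0.1271]
tool_rot: [-2.884, -1.245, 0.002]
contact_force: [0.1, 0.5, -2.7]
opening: 0.0469
grip_force: 53.5
t: 14.58
tool_pos: [0.6386, 0.2352, 0.1273]
tool_rot: [-3.138, 0.13, -0.0]
contact_force: [-0.4, -0.2, -1.6]
opening: 0.0468
grip_force: 53.5
t: 15.58
tool_pos: [0.5234, -0.1064, 0.1274]
tool_rot: [3.138, -0.133, -0.0]
contact_force: [0.8, -0.9, -2.3]
opening: 0.0466
grip_force: 53.5
t15.6 p [ 523.4 -106.4  127.4] psi -94.9 zdown [-0. -0. -1.] F [ 0.8 -0.9 -2.3] open 46.6 grip 53 q [-0.34 -0.08  1.92 -0.    1.3   1.32]
shift now [-64.7 259.   27.5] | turn z 0.002 | shift after turn [-64.1 259.1  27.5]
```

```bash

python3 -m pendant '[[[-7,28,0],[0,0,0],0.3],[[-7,28,0],[0,0,0],0.3],[[-7,28,0],[0,0,0],0.3],[[-7,28,0],[0,0,0],0.3],[[-7,28,0],[0,0,0],0.3],[[-7,28,0],[0,0,0],0.3],[[-7,28,0],[0,0,0],0.3],[[-6,25,0],[0,0,0],0.3],[[-5,18,0],[0,0,0],0.3],[[-2,6,0],[0,0,0],0.3],[[0,0,0],[0,0,0],0.3],[[0,0,0],[0,0,0],0.3]]'
python3 go.py 436 -359 24 -95
python3 - <<'E'
from h import *
s=cv2.imread("pics/side0.png"); b,g,r=[s[:,:,i].astype(int) for i in range(3)]
[print(x) for x in rects("side",(b>1.6*r)&(b>50),.014,300)]
E
```

```text
t: 16.58
tool_pos: [0.4413, -0.3431, 0.1272]
tool_rot: [-3.138, 0.136, 0.0]
contact_force: [0.3, 0.1, -2.7]
opening: 0.0469
grip_force: 53.5
t16.6 p [ 441.3 -343.1  127.2] psi -95.0 zdown [-0.     0.001 -1.   ] F [ 0.3  0.1 -2.7] open 46.9 grip 53 q [-0.79 -0.02  1.86  0.    1.3   0.86]
shift now [ -3.8  16.4 103.2] | turn z 0.000 | shift after turn [ -3.8  16.4 103.2]
(array([434., 346.]), array([ 431.4, -357.3]), 166.0, 95.8, -5.0)
(array([359., 274.]), array([ 453.4, -125.3]), 166.1, 95.9, 2.1)
(array([542., 248.]), array([ 837.1, -379.7]), 158.2, 108.1, 20.1)
(array([366., 208.]), array([621. ,   3.2]), 166.6, 96.1, 4.1)
(array([230., 180.]), array([430. , 335.9]), 166.6, 95.9, 7.8)
(array([407., 167.]), array([821.3,  26.6]), 101.1, 75.8, -81.8)
(array([182.,   8.]), array([ 923.7, 1284.2]), 310.9, 236.7, -22.7)
```

```bash

python3 -m pendant '[[[-1.5,5,4],[0,0,0],0.3],[[-2.5,7,12],[0,0,0],0.3],[[-1.5,3.4,18],[0,0,0],0.3],[[0,0,20],[0,0,0],0.3],[[0,0,18],[0,0,0],0.3],[[0,0,14],[0,0,0],0.3],[[0,0,10],[0,0,0],0.3],[[0,0,5],[0,0,0],0.3],[[0,0,2],[0,0,0],0.3],[[0,0,0],[0,0,0],0.3],[[0,0,0],[0,0,0],0.3]]'
python3 - <<'E'
from h import *
s=optics.get_image("side")[:,:,::-1]; t=optics.get_image("top")[:,:,::-1]
f=lambda a:cv2.resize(a,(400,400))
cv2.imwrite("pics/c5.png",np.hstack([f(t[180:300,440:560]),f(s[290:400,380:490])]))
E
python3 go.py 434.5 -358 17 -95
```

```text
t: 17.5
tool_pos: [0.4354, -0.3589, 0.0252]
tool_rot: [3.137, -0.136, 0.002]
contact_force: [1.2, -0.1, -2.6]
opening: 0.0471
grip_force: 53.5
t17.6 p [ 435.5 -359.    25.5] psi -95.0 zdown [ 0.002 -0.002 -1.   ] F [ 0.1  0.4 -1.5] open 47.0 grip 53 q [-0.82  0.13  1.9  -0.    1.11  0.84]
shift now [-1.1 -1.   8.5] | turn z 0.000 | shift after turn [-1.1 -1.   8.5]
```

View pics/c5.png

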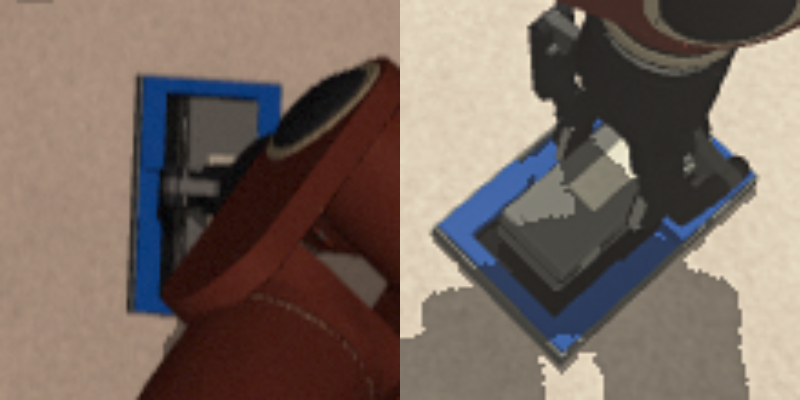

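```bash

python3 -m pendant '[[[-1,-1,2],[0,0,0],0.3],[[0,0,2],[0,0,0],0.3],[[0,0,2],[0,0,0],0.3],[[0,0,1],[0,0,0],0.3],[[0,0,0],[0,0,0],0.3],[[0,0,0],[0,0,0],0.3]]'
python3 -m pendant '[[[0,0,1],[0,0,0],0.3],[[0,0,0],[0,0,0],0.3],[[0,0,0],[0,0,0],0.3]]'
python3 -m pendant '[[[0,0,1],[0,0,0],0.3],[[0,0,0],[0,0,0],0.3],[[0,0,0],[0,0,0],0.3]]'
```

```text
t: 18.1
tool_pos: [0.4339, -0.3572, 0.0171]
tool_rot: [-3.138, 0.137, 0.0]
contact_force: [0.4, -0.3, -2.8]
opening: 0.047
grip_force: 53.5
t: 18.35
tool_pos: [0.4341, -0.3575, 0.0166]
tool_rot: [3.138, -0.137, 0.001]
contact_force: [-0.3, 0.1, -1.1]
opening: 0.0469
grip_force: 53.7
t: 18.6
tool_pos: [0.4342, -0.3575, 0.0165]
tool_rot: [3.138, -0.137, -0.0]
contact_force: [-3.0, 2.3, 6.9]
opening: 0.0464
grip_force: 54.4
```

```bash

python3 -m pendant '[[[0,0,-1],[0,0,0],0.3],[[0,0,0],[0,0,0],0.6],[[0,0,0],[0,0,0],0.75],[[0,0,0],[0,0,0],0.85],[[0,0,0],[0,0,0],0.9],[[0,0,-10],[0,0,0],0.9],[[0,0,-25],[0,0,0],0.9],[[0,0,-35],[0,0,0],1],[[0,0,-30],[0,0,0],1],[[0,0,-15],[0,0,0],1],[[0,0,0],[0,0,0],1]]'
python3 - <<'E'
from h import *
t=cv2.imread("pics/top0.png").astype(int); s=cv2.imread("pics/side0.png").astype(int)
for n,im,(x0,y0,x1,y1) in(("top",t,(438,145,472,182)),("side",s,(430,246,462,275))):
    b,g,r=[im[:,:,i] for i in range(3)]; roi=np.zeros(b.shape,bool); roi[y0:y1,x0:x1]=1
    for th in (95,110,125):
        m=(roi&(im.max(2)>th)&(r-b<22)).astype(np.uint8)
        print(n,th,rects(n,m,.052,60))
s1=optics.get_image("side")[:,:,::-1]
cv2.imwrite("pics/c6.png",cv2.resize(s1[290:400,380:490],(400,400)))
E
python3 go.py 628 -254 110 -5
```

```text
t: 19.52
tool_pos: [0.4363, -0.3598, 0.1377]
tool_rot: [3.131, -0.137, 0.012]
contact_force: [0.5, -0.1, 0.8]
opening: 0.0853
grip_force: 0.0
top 95 [(array([457., 161.]), array([ 617.8, -252.4]), 25.6, 24.9, 15.7)]
top 110 [(array([457., 161.]), array([ 617.9, -252.7]), 25.6, 24.1, 15.7)]
top 125 []
side 95 [(array([447., 257.]), array([ 611.2, -250.8]), 47.6, 46.7, -14.7)]
side 110 [(array([447., 257.]), array([ 611.2, -250.8]), 47.6, 46.7, -14.7)]
side 125 [(array([446., 256.]), array([ 611.4, -250.5]), 46.8, 46.7, -78.7)]
t19.6 p [ 435.3 -358.7  134.8] psi -95.0 zdown [ 0.004 -0.004 -1.   ] F [-0.4  0.4 -1. ] open 85.4 grip 0 q [-0.82 -0.02  1.85 -0.    1.3   0.84]
shift now [ 182.8 -121.2   25.1] | turn z -1.571 | shift after turn [121.2 182.7  25.1]
```

View pics/c6.png

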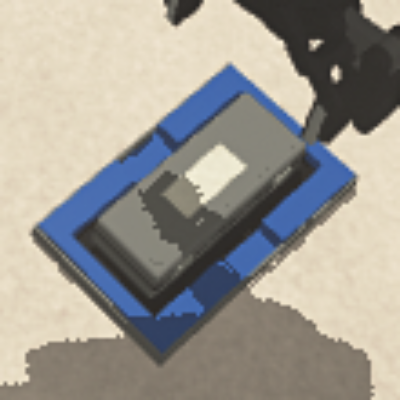

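```bash

python3 -m pendant '[[[0,0,0],[0,0,-0.11],1],[[0,0,0],[0,0,-0.12],1],[[0,0,0],[0,0,-0.12],1],[[0,0,0],[0,0,-0.12],1],[[0,0,0],[0,0,-0.12],1],[[0,0,0],[0,0,-0.12],1],[[0,0,0],[0,0,-0.12],1],[[0,0,0],[0,0,-0.12],1],[[0,0,0],[0,0,-0.12],1],[[0,0,0],[0,0,-0.12],1],[[0,0,0],[0,0,-0.12],1],[[0,0,0],[0,0,-0.12],1]]'
python3 -m pendant '[[[10,14,0],[0,0,-0.12],1],[[20,28,0],[0,0,-0.02],1],[[20,28,0],[0,0,0],1],[[20,28,0],[0,0,0],1],[[20,28,0],[0,0,0],1],[[18,25,0],[0,0,0],1],[[12,16,0],[0,0,0],1],[[0,0,0],[0,0,0],1],[[0,0,0],[0,0,0],1]]'
python3 go.py 616 -251.7 39 -5
```

```text
t: 20.57
tool_pos: [0.4331, -0.3563, 0.1292]
tool_rot: [-2.451, -1.959, 0.0]
contact_force: [-0.1, 0.3, 0.4]
opening: 0.0856
grip_force: 0.0
t: 21.32
tool_pos: [0.6118, -0.254, 0.1292]
tool_rot: [-2.313, -2.122, 0.002]
contact_force: [0.2, 0.0, 0.5]
opening: 0.085
grip_force: 0.0
t21.3 p [ 611.8 -254.   129.2] psi -4.9 zdown [-0.003  0.001 -1.   ] F [0.2 0.  0.5] open 85.0 grip 0 q [-0.51  0.22  1.6  -0.    1.32 -0.42]
shift now [ 2.5  4.3 90.2] | turn z 0.001 | shift after turn [ 2.5  4.3 90.2]
```

```bash

python3 -m pendant '[[[1,2,5],[0,0,0],1],[[1.5,2,15],[0,0,0],1],[[0,0,20],[0,0,0],1],[[0,0,18],[0,0,0],1],[[0,0,14],[0,0,0],1],[[0,0,10],[0,0,0],1],[[0,0,5],[0,0,0],1],[[0,0,2],[0,0,0],1],[[0,0,0],[0,0,0],1],[[0,0,0],[0,0,0],1]]'
python3 -m pendant '[[[0,0,0],[0,0,0],0.8],[[0,0,0],[0,0,0],0.7],[[0,0,0],[0,0,0],0.6],[[0,0,0],[0,0,0],0.5],[[0,0,0],[0,0,0],0.4],[[0,0,0],[0,0,0],0.3],[[0,0,0],[0,0,0],0.3],[[0,0,0],[0,0,0],0.3]]' 30
python3 go.py 456 -126 110 -5
```

```text
t: 22.15
tool_pos: [0.6171, -0.2535, 0.0433]
tool_rot: [2.316, 2.12, 0.001]
contact_force: [0.0, -0.2, 0.5]
opening: 0.0856
grip_force: 0.0
t: 22.82
tool_pos: [0.617, -0.2533, 0.0434]
tool_rot: [2.316, 2.121, 0.001]
contact_force: [-1.6, 0.9, 5.9]
opening: 0.0477
grip_force: 31.2
t22.8 p [ 617.  -253.3   43.4] psi -5.0 zdown [ 0.001 -0.001 -1.   ] F [-1.6  0.9  5.9] open 47.7 grip 31 q [-0.5   0.32  1.64 -0.    1.18 -0.41]
shift now [ 112.7 -171.5  -66.9] | turn z -0.001 | shift after turn [ 112.8 -171.4  -66.9]
```

Grip is a bit high; regrasp 4 mm lower.

```bash

python3 -m pendant '[[[0,0,0],[0,0,0],0.7],[[0,0,0],[0,0,0],0.8],[[0,0,1],[0,0,0],0.8],[[0,0,2],[0,0,0],0.8],[[0,0,2],[0,0,0],0.8],[[0,0,0],[0,0,0],0.7],[[0,0,0],[0,0,0],0.5],[[0,0,0],[0,0,0],0.3],[[0,0,0],[0,0,0],0.3],[[0,0,0],[0,0,0],0.3],[[0,0,0],[0,0,0],0.3]]' 40
python3 -m pendant '[[[0,0,-5],[0,0,0],0.3],[[0,0,-12],[0,0,0],0.3],[[0,0,-18],[0,0,0],0.3],[[0,0,-20],[0,0,0],0.3],[[0,0,-12],[0,0,0],0.3],[[0,0,-5],[0,0,0],0.3],[[0,0,0],[0,0,0],0.3],[[0,0,0],[0,0,0],0.3]]'
python3 - <<'E'
from h import *
t=optics.get_image("top")[:,:,::-1]; s=optics.get_image("side")[:,:,::-1]
f=lambda a:cv2.resize(a,(400,400))
cv2.imwrite("pics/c7.png",np.hstack([f(t[110:210,400:500]),f(s[200:300,390:490])]))
E
python3 go.py 456 -126 110 -5
```

```text
t: 23.73
tool_pos: [0.6164, -0.253, 0.0372]
tool_rot: [-2.317, -2.122, 0.0]
contact_force: [0.6, 0.1, -0.4]
opening: 0.0478
grip_force: 41.3
t: 24.4
tool_pos: [0.6163, -0.253, 0.1092]
tool_rot: [-2.317, -2.121, 0.0]
contact_force: [0.1, -0.6, -2.2]
opening: 0.048
grip_force: 41.5
t24.5 p [ 615.6 -252.6  107.7] psi -5.0 zdown [-0.002  0.001 -1.   ] F [-0.5 -0.3 -2.1] open 47.8 grip 41 q [-0.5   0.25  1.61  0.    1.29 -0.41]
shift now [ 112.  -170.1   -1.8] | turn z -0.001 | shift after turn [ 112.2 -170.    -1.8]
```

View pics/c7.png

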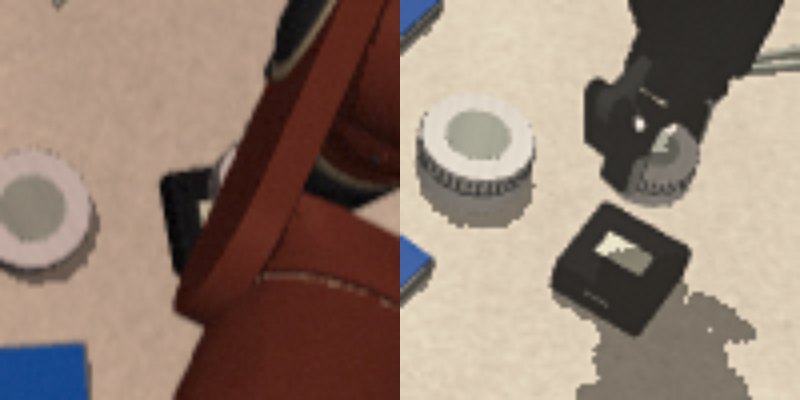

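```bash

python3 -m pendant '[[[5,-8,0],[0,0,0],0.3],[[11,-17,0],[0,0,0],0.3],[[16,-24,0],[0,0,0],0.3],[[16,-24,0],[0,0,0],0.3],[[16,-24,0],[0,0,0],0.3],[[16,-24,0],[0,0,0],0.3],[[16,-24,0],[0,0,0],0.3],[[11,-17,0],[0,0,0],0.3],[[5,-8,0],[0,0,0],0.3],[[0,0,0],[0,0,0],0.3],[[0,0,0],[0,0,0],0.3]]'
python3 go.py 456 -126 18 -5
```

```text
t: 25.42
tool_pos: [0.4571, -0.1266, 0.1092]
tool_rot: [2.316, 2.121, 0.0]
contact_force: [-0.5, -0.5, -0.6]
opening: 0.048
grip_force: 41.6
t25.4 p [ 457.1 -126.6  109.2] psi -5.0 zdown [ 0.001 -0.    -1.   ] F [-0.5 -0.5 -0.6] open 48.0 grip 42 q [-0.43 -0.21  2.07 -0.    1.28 -0.34]
shift now [ 0.5 -1.2 91.2] | turn z -0.000 | shift after turn [ 0.5 -1.2 91.2]
```

```bash

python3 -m pendant '[[[0,-1,5],[0,0,0],0.3],[[0,0,12],[0,0,0],0.3],[[0,0,20],[0,0,0],0.3],[[0,0,20],[0,0,0],0.3],[[0,0,15],[0,0,0],0.3],[[0,0,10],[0,0,0],0.3],[[0,0,5],[0,0,0],0.3],[[0,0,2],[0,0,0],0.3],[[0,0,0],[0,0,0],0.3],[[0,0,0],[0,0,0],0.3]]'
python3 - <<'E'
from h import *
t=optics.get_image("top")[:,:,::-1]; s=optics.get_image("side")[:,:,::-1]
f=lambda a:cv2.resize(a,(400,400))
cv2.imwrite("pics/c8.png",np.hstack([f(t[180:280,350:450]),f(s[230:320,310:400])]))
E
python3 go.py 456 -126 13 -5
```

```text
t: 26.25
tool_pos: [0.4567, -0.1268, 0.021]
tool_rot: [2.316, 2.121, 0.001]
contact_force: [-0.9, 0.9, -0.9]
opening: 0.0479
grip_force: 41.6
t26.4 p [ 456.9 -126.9   21.4] psi -5.0 zdown [ 0.002 -0.001 -1.   ] F [-0.3 -0.6 -0.6] open 47.7 grip 42 q [-0.43 -0.08  2.12 -0.    1.1  -0.34]
shift now [ 0.8 -1.   8.4] | turn z -0.001 | shift after turn [ 0.8 -1.   8.4]
```

View pics/c8.png

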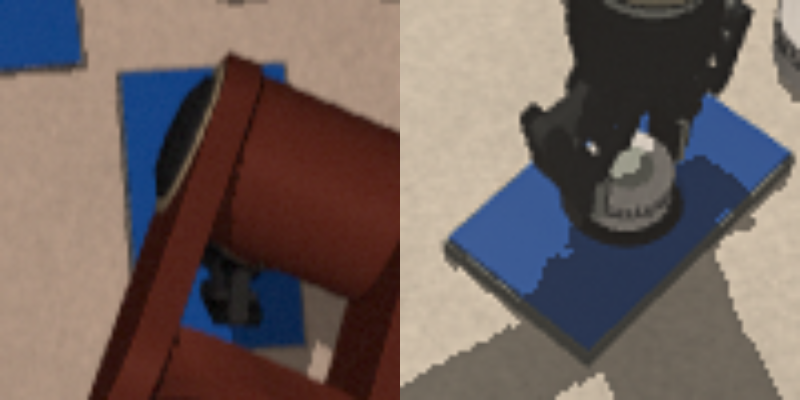

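```bash

python3 -m pendant '[[[0,-1,2],[0,0,0],0.3],[[0,0,2],[0,0,0],0.3],[[0,0,1],[0,0,0],0.3],[[0,0,0],[0,0,0],0.3],[[0,0,0],[0,0,0],0.3]]'
python3 -m pendant '[[[0,0,1],[0,0,0],0.3],[[0,0,0],[0,0,0],0.3],[[0,0,0],[0,0,0],0.3]]'
python3 -m pendant '[[[0,0,1],[0,0,0],0.3],[[0,0,0],[0,0,0],0.3],[[0,0,0],[0,0,0],0.3]]'
```

```text
t: 26.77
tool_pos: [0.4549, -0.1263, 0.0152]
tool_rot: [-2.317, -2.122, 0.0]
contact_force: [0.7, -0.2, -1.9]
opening: 0.0482
grip_force: 41.6
t: 27.02
tool_pos: [0.4549, -0.1264, 0.0143]
tool_rot: [-2.317, -2.122, 0.0]
contact_force: [0.0, 0.9, -0.9]
opening: 0.048
grip_force: 41.6
t: 27.27
tool_pos: [0.4549, -0.1263, 0.0132]
tool_rot: [-2.317, -2.121, 0.0]
contact_force: [0.3, -0.1, -0.9]
opening: 0.0479
grip_force: 41.6
```

```bash

python3 -m pendant '[[[0,0,0.5],[0,0,0],0.3],[[0,0,0],[0,0,0],0.3],[[0,0,0],[0,0,0],0.3]]'
python3 -m pendant '[[[0,0,0.5],[0,0,0],0.3],[[0,0,0],[0,0,0],0.3],[[0,0,0],[0,0,0],0.3]]'
```

```text
t: 27.52
tool_pos: [0.455, -0.1264, 0.0131]
tool_rot: [-2.317, -2.122, 0.0]
contact_force: [-1.0, 0.2, 2.4]
opening: 0.0478
grip_force: 41.9
t: 27.77
tool_pos: [0.4551, -0.1264, 0.0131]
tool_rot: [-2.317, -2.121, 0.0]
contact_force: [-4.4, 1.9, 6.0]
opening: 0.0478
grip_force: 42.4
```

```bash

python3 -m pendant '[[[0,0,-0.5],[0,0,0],0.3],[[0,0,0],[0,0,0],0.6],[[0,0,0],[0,0,0],0.7],[[0,0,0],[0,0,0],0.8],[[0,0,0],[0,0,0],0.85],[[0,0,-10],[0,0,0],0.85],[[0,0,-25],[0,0,0],0.9],[[0,0,-35],[0,0,0],1],[[0,0,-30],[0,0,0],1],[[0,0,-15],[0,0,0],1],[[0,0,0],[0,0,0],1]]'
python3 - <<'E'
from h import *
t=np.ascontiguousarray(optics.get_image("top")[:,:,::-1]); s=np.ascontiguousarray(optics.get_image("side")[:,:,::-1])
cv2.imwrite("pics/top9.png",t);cv2.imwrite("pics/side9.png",s)
f=lambda a:cv2.resize(a,(400,400))
cv2.imwrite("pics/c9.png",np.hstack([f(t[140:190,430:480]),f(s[220:320,310:410])]))
for n,im,(x0,y0,x1,y1) in(("top",t,(430,140,480,190)),("side",s,(420,240,470,295))):
    m=np.zeros(im.shape[:2],np.uint8); m[y0:y1,x0:x1]=im.max(2)[y0:y1,x0:x1]<60
    print(n,rects(n,m,.028 if n=="top" else .0,200), rects(n,m,.0,200))
E
```

```text
t: 28.68
tool_pos: [0.458, -0.1277, 0.1337]
tool_rot: [2.31, 2.115, 0.006]
contact_force: [0.4, -0.3, 0.4]
opening: 0.0858
grip_force: 0.0
top [(array([455., 164.]), array([ 615.2, -253.1]), 63.9, 60.8, -83.0)] [(array([455., 164.]), array([ 619.7, -260.4]), 65.4, 62.3, -83.0)]
side [(array([445., 267.]), array([ 622.3, -249.3]), 77.5, 64.1, 6.8)] [(array([445., 267.]), array([ 622.3, -249.3]), 77.5, 64.1, 6.8)]
```

View pics/c9.png

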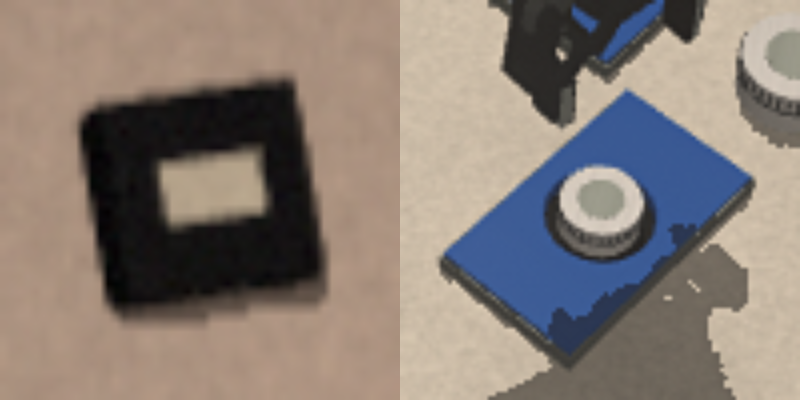

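The tin sits flat in its insert; the square case's label is at px (456.2,163), yaw about 7°.

```bash
python3 - <<'E'
from h import *
print(ray("top",[[456.25,163.]],.028)*1000)
E
python3 go.py 614.5 -252 130 7; python3 go.py 614.5 -252 11 7|tail -1
```

```text
[[ 617.34281445 -256.68774565   28.        ]]
t28.8 p [ 455.3 -126.5  128.7] psi -5.0 zdown [ 0.002 -0.001 -1.   ] F [ 0.4  0.2 -0.3] open 85.3 grip 0 q [-0.43 -0.24  2.06 -0.    1.32 -0.34]
shift now [-111.   169.6   -0.9] | turn z -0.210 | shift after turn [-143.9  142.7   -0.9]
shift now [-110.9  169.4  118.1] | turn z -0.210 | shift after turn [-143.8  142.5  118.1]
```

```bash

python3 -m pendant '[[[0,0,0],[0,0,-0.1],1],[[-10,10,0],[0,0,-0.11],1],[[-20,19.5,0],[0,0,0],1],[[-25,24,0],[0,0,0],1],[[-25,24,0],[0,0,0],1],[[-25,24,0],[0,0,0],1],[[-20,20,0],[0,0,0],1],[[-15,14,0],[0,0,0],1],[[-7,7,0],[0,0,0],1],[[0,0,0],[0,0,0],1],[[0,0,0],[0,0,0],1]]'
python3 go.py 615.5 -255.5 11 7
```

```text
t: 29.7
tool_pos: [0.6122, -0.2553, 0.126]
tool_rot: [-2.08, -2.35, 0.001]
contact_force: [0.4, 0.4, -0.3]
opening: 0.0853
grip_force: 0.0
t29.7 p [ 612.2 -255.3  126. ] psi 7.0 zdown [-0.003  0.002 -1.   ] F [ 0.4  0.4 -0.3] open 85.3 grip 0 q [-0.51  0.22  1.6   0.    1.32 -0.63]
shift now [ -0.8   3.6 115. ] | turn z -0.000 | shift after turn [ -0.8   3.6 115. ]
```

```bash

python3 -m pendant '[[[-0.5,2,5],[0,0,0],1],[[0,1.5,15],[0,0,0],1],[[0,0,25],[0,0,0],1],[[0,0,25],[0,0,0],1],[[0,0,20],[0,0,0],1],[[0,0,13],[0,0,0],1],[[0,0,8],[0,0,0],1],[[0,0,4],[0,0,0],1],[[0,0,0],[0,0,0],1],[[0,0,0],[0,0,0],1]]'
python3 go.py 615.5 -255.5 11 7
```

```text
t: 30.53
tool_pos: [0.6175, -0.2565, 0.0139]
tool_rot: [2.081, 2.352, 0.001]
contact_force: [0.8, 0.1, 0.1]
opening: 0.085
grip_force: 0.0
t30.5 p [ 617.5 -256.5   13.9] psi 7.0 zdown [ 0.002 -0.001 -1.   ] F [0.8 0.1 0.1] open 85.0 grip 0 q [-0.5   0.36  1.64  0.    1.13 -0.63]
shift now [ 1.2 -1.9  2.9] | turn z -0.000 | shift after turn [ 1.2 -1.9  2.9]
```

```bash

python3 -m pendant '[[[0,-1,2],[0,0,0],0.9],[[0,0,1],[0,0,0],0.8],[[0,0,0],[0,0,0],0.7],[[0,0,0],[0,0,0],0.6],[[0,0,0],[0,0,0],0.5],[[0,0,0],[0,0,0],0.5],[[0,0,0],[0,0,0],0.5],[[0,0,0],[0,0,0],0.5]]' 50
python3 go.py 623.8 2.2 110 4.1
python3 -m pendant '[[[0,0,-5],[0,0,0],0.5],[[0,0,-12],[0,0,0],0.5],[[0,0,-20],[0,0,0],0.5],[[0,0,-25],[0,0,0],0.5],[[0,0,-20],[0,0,0],0.5],[[0,0,-10],[0,0,0],0.5],[[0,0,-3],[0,0,0],0.5],[[0,0,0],[0,0,0],0.5],[[0,0,0],[0,0,0],0.5]]'
python3 go.py 624 2 110 4.1
```

```text
t: 31.2
tool_pos: [0.6165, -0.2567, 0.0109]
tool_rot: [2.081, 2.352, 0.0]
contact_force: [-0.7, 1.0, 5.2]
opening: 0.0586
grip_force: 55.9
t31.2 p [ 616.5 -256.7   10.9] psi 7.0 zdown [ 0.001 -0.001 -1.   ] F [-0.7  1.   5.2] open 58.6 grip 56 q [-0.51  0.36  1.65 -0.    1.13 -0.63]
shift now [256.   38.9 -99.3] | turn z 0.050 | shift after turn [257.6  25.9 -99.3]
t: 31.95
tool_pos: [0.615, -0.2558, 0.1033]
tool_rot: [-2.08, -2.351, 0.001]
contact_force: [0.2, 0.3, -1.7]
opening: 0.059
grip_force: 55.3
t31.9 p [ 615.  -255.8  103.3] psi 7.0 zdown [-0.002  0.001 -1.   ] F [ 0.2  0.3 -1.7] open 59.0 grip 55 q [-0.51  0.25  1.61  0.    1.28 -0.63]
shift now [254.8  40.3  -6.4] | turn z 0.050 | shift after turn [256.5  27.4  -6.4]
```

```bash

python3 -m pendant '[[[0,0,-3],[0,0,0.05],0.5],[[12,1.5,-3],[0,0,0],0.5],[[22,2.5,0],[0,0,0],0.5],[[30,3,0],[0,0,0],0.5],[[30,3,0],[0,0,0],0.5],[[30,3,0],[0,0,0],0.5],[[30,3,0],[0,0,0],0.5],[[30,3,0],[0,0,0],0.5],[[30,3,0],[0,0,0],0.5],[[25,3,0],[0,0,0],0.5],[[12,2,0],[0,0,0],0.5],[[5,1,0],[0,0,0],0.5]]'
python3 -m pendant '[[[0,0,0],[0,0,0],0.5],[[0,0,0],[0,0,0],0.5]]'
python3 go.py 624 2 22 4.1
```

```text
t: 32.95
tool_pos: [0.6245, 0.0035, 0.1097]
tool_rot: [-2.135, -2.302, 0.002]
contact_force: [-0.2, -1.4, -1.6]
opening: 0.059
grip_force: 55.2
t: 33.12
tool_pos: [0.6252, 0.0005, 0.1104]
tool_rot: [-2.14, -2.3, 0.001]
contact_force: [-0.4, -0.3, -1.8]
opening: 0.0585
grip_force: 55.2
t33.1 p [6.252e+02 5.000e-01 1.104e+02] psi 4.1 zdown [-0.001 -0.001 -1.   ] F [-0.4 -0.3 -1.8] open 58.5 grip 55 q [-0.12  0.15  1.71 -0.    1.28 -0.19]
shift now [ 1.6 -1.  88.4] | turn z 0.001 | shift after turn [ 1.6 -1.  88.4]
```

```bash

python3 -m pendant '[[[1.5,-1,5],[0,0,0],0.5],[[0,0,12],[0,0,0],0.5],[[0,0,20],[0,0,0],0.5],[[0,0,20],[0,0,0],0.5],[[0,0,15],[0,0,0],0.5],[[0,0,8],[0,0,0],0.5],[[0,0,4],[0,0,0],0.5],[[0,0,2],[0,0,0],0.5],[[0,0,0],[0,0,0],0.5],[[0,0,0],[0,0,0],0.5]]'
python3 - <<'E'
from h import *
t=optics.get_image("top")[:,:,::-1]; s=optics.get_image("side")[:,:,::-1]
f=lambda a:cv2.resize(a,(400,400))
cv2.imwrite("pics/c10.png",np.hstack([f(t[115:215,300:400]),f(s[160:260,320:420])]))
E
python3 go.py 624 2 15 4.1
```

```text
t: 33.95
tool_pos: [0.6251, 0.0023, 0.0258]
tool_rot: [2.139, 2.299, 0.002]
contact_force: [0.6, -0.4, -1.8]
opening: 0.0583
grip_force: 55.2
t34.0 p [625.2   2.4  26.1] psi 4.1 zdown [ 0.002 -0.    -1.   ] F [-0.8 -0.4 -0.7] open 58.8 grip 55 q [-0.12  0.26  1.75  0.    1.13 -0.19]
shift now [-0.3 -1.2 11.1] | turn z 0.000 | shift after turn [-0.3 -1.2 11.1]
```

View pics/c10.png

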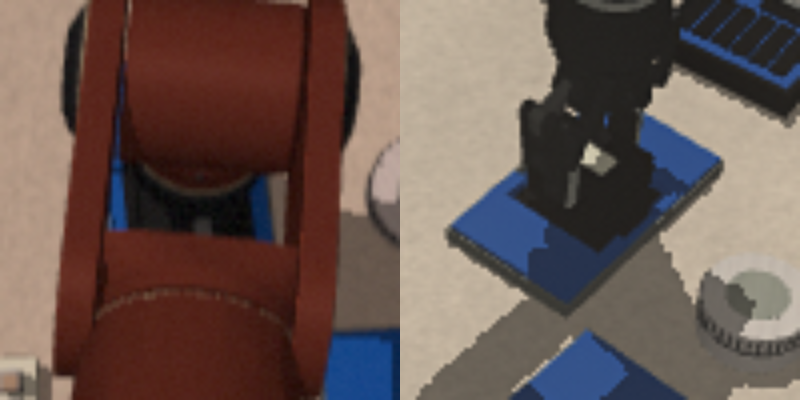

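```bash

python3 -m pendant '[[[0,-1,3],[0,0,0],0.5],[[0,0,2],[0,0,0],0.5],[[0,0,2],[0,0,0],0.5],[[0,0,1],[0,0,0],0.5],[[0,0,0],[0,0,0],0.5],[[0,0,0],[0,0,0],0.5]]'
python3 -m pendant '[[[0,0,1],[0,0,0],0.5],[[0,0,0],[0,0,0],0.5],[[0,0,0],[0,0,0],0.5]]'
python3 -m pendant '[[[0,0,1],[0,0,0],0.5],[[0,0,0],[0,0,0],0.5],[[0,0,0],[0,0,0],0.5]]'
```

```text
t: 34.55
tool_pos: [0.6231, 0.0025, 0.0166]
tool_rot: [-2.14, -2.3, 0.0]
contact_force: [-0.6, 0.8, -1.8]
opening: 0.0584
grip_force: 55.2
t: 34.8
tool_pos: [0.6232, 0.0024, 0.0158]
tool_rot: [-2.14, -2.3, 0.0]
contact_force: [0.4, -0.5, -0.5]
opening: 0.0587
grip_force: 55.2
t: 35.05
tool_pos: [0.6234, 0.0024, 0.0149]
tool_rot: [2.14, 2.3, 0.0]
contact_force: [-0.2, -0.2, -1.3]
opening: 0.0591
grip_force: 55.3
```

```bash

python3 -m pendant '[[[0,0,0.6],[0,0,0],0.5],[[0,0,0],[0,0,0],0.5],[[0,0,0],[0,0,0],0.5]]'
python3 -m pendant '[[[0,0,0.5],[0,0,0],0.5],[[0,0,0],[0,0,0],0.5],[[0,0,0],[0,0,0],0.5]]'
```

```text
t: 35.3
tool_pos: [0.6234, 0.0024, 0.0149]
tool_rot: [2.14, 2.3, 0.0]
contact_force: [-3.1, -0.2, 5.0]
opening: 0.0586
grip_force: 55.8
t: 35.55
tool_pos: [0.6235, 0.0024, 0.0149]
tool_rot: [2.14, 2.3, -0.0]
contact_force: [-4.0, 0.7, 6.9]
opening: 0.0586
grip_force: 56.2
```

Contact at the expected height; release, retreat, and check everything.

```bash

python3 -m pendant '[[[0,0,-0.8],[0,0,0],0.5],[[0,0,0],[0,0,0],0.8],[[0,0,0],[0,0,0],0.9],[[0,0,0],[0,0,0],1],[[0,0,0],[0,0,0],1],[[0,0,0],[0,0,0],1],[[0,0,-10],[0,0,0],1],[[0,0,-25],[0,0,0],1],[[0,0,-35],[0,0,0],1],[[0,0,-35],[0,0,0],1],[[0,0,-35],[0,0,0],1],[[0,0,-20],[0,0,0],1]]'
python3 -m pendant '[[[0,-15,0],[0,0,0],1],[[0,-25,0],[0,0,0],1],[[0,-30,0],[0,0,0],1],[[0,-30,0],[0,0,0],1],[[0,-25,0],[0,0,0],1],[[0,-15,0],[0,0,0],1],[[0,0,0],[0,0,0],1],[[0,0,0],[0,0,0],1],[[0,0,0],[0,0,0],1]]'
python3 - <<'E'
from h import *
t=optics.get_image("top")[:,:,::-1]; s=optics.get_image("side")[:,:,::-1]
cv2.imwrite("pics/f.png",np.vstack([cv2.resize(s[80:400,160:560],(750,600))]))
E
```

```text
t: 36.55
tool_pos: [0.6251, 0.0022, 0.1806]
tool_rot: [2.136, 2.296, 0.007]
contact_force: [1.2, -0.1, 0.4]
opening: 0.0853
grip_force: 0.0
t: 37.3
tool_pos: [0.4845, -0.0077, 0.1753]
tool_rot: [2.139, 2.299, 0.002]
contact_force: [0.6, 0.4, -0.4]
opening: 0.0852
grip_force: 0.0
```

View pics/f.png

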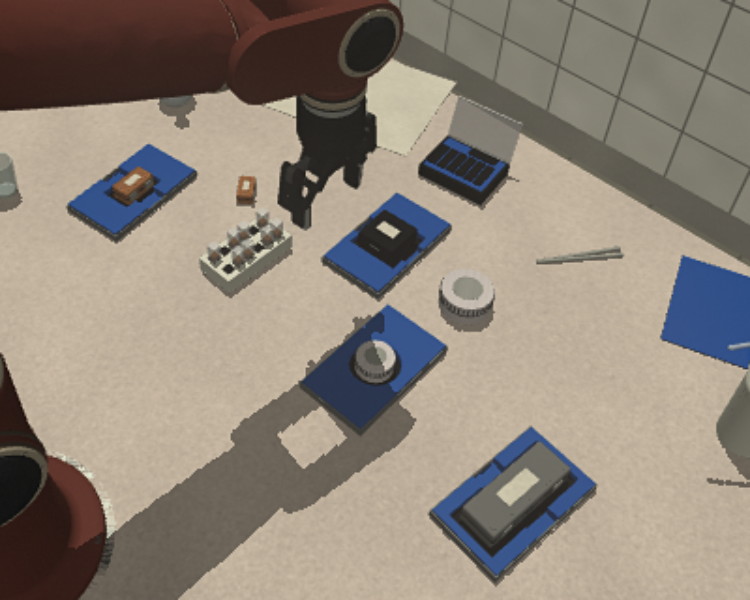

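The picture shows all four pieces flat in their inserts (cell box (133,187), square case (388,236), tin (376,360), long case (515,490)), the rack untouched at (247,255) and the base of the flask unchanged. Handing in.

```bash
python3 -c "
from station import ctrl
print(ctrl.finish_job())"
```

```text
the job is handed in; nothing more can be done
None
```

I handed the job in at about 37 s of the 128 s allowed: in the last picture all four pieces lie flat in their own inserts, each set down gently, and the rack and flask stand where they were.

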